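# Screw the storeroom canister shut

### The arm

A 6-joint arm with a two-finger parallel gripper is mounted at the origin on the work surface. World frame = base frame: x ahead of the robot, y to its left, z up, the work surface at z = 0. Lengths are in m, angles in rad, forces in N, time in s.
With the tool pointing down it reaches from about 0.25 to 0.725 m from the base axis. Payload 4 kg.
Tool frame: the origin (TCP) lies on the centre line of the jaws, within the pads' length; the fingertips stand 22 mm ahead of it and the grasp point (between the pads) lies 3 mm ahead of it; z points along the fingers, y is the line along which they close (so a half turn about z gives the same grasp; the last joint's range is limited). The gripper opens to 85 mm and grips with 20 to 120 N. Pads are 22 mm wide; open, the fingers measure 114 mm over their backs; the gripper's body (76 mm by 85 mm) begins 54 mm behind the grasp point. The pads swing forward as they close: fully open they stand 13 mm farther back than shut.
Start: joints at [1.287, 0.241, 0.005, 1.335, 0, 1.571], TCP at [0.14, 0.48, 0.253] pointing down, gripper open.
Joint ranges: [-2.72, 2.72], [-1.05, 1.87], [-1.09, 1.28], [-1.99, 2.15], [-1.42, 1.44], [-3.14, 3.14]. Speed limits (rad/s): [2.79, 2.79, 3.14, 3.14, 3.14, 3.14].

### API

Orientations are given as a unit quaternion [x, y, z, w].
In Python, from workcell import bot gives the robot as it stands.
- The arm moves only by the shell command python3 -m inch 'ROWS'. ROWS is JSON, one flat list of numbers, 7 for each row, row after row: the shift along the world's x, y, z in mm, then the turn, a rotation vector about the world's x, y, z in rad, then the opening in per cent of the stroke, from 0 (shut) to 100 (fully open). A call has 1 to 8 rows; each row is the pose to reach, as a shift and turn from the pose commanded when the call began; what a row does not reach only later rows make up. A row lasts 1/12 s, in which the tool goes at most 41.7 mm and 7.16 degrees, less where a joint would pass 70% of its speed; a pose out of reach is approached as far as the arm can. A call with a gripper value outside its range is refused whole. The fingers move at their own pace and stop on an object; the grip force is fixed at half the most. Time passes only in rows, so rows that repeat a pose let the fingers close. It gives the time, the measured TCP pose, the force, the opening and the grip force at its end, in the units of the state.
- bot.get_obs(): the state, without advancing time (a new reading comes with each control period).
- bot.camera(name): name is "scene" or "top" or "wrist"; returns the picture (400x640x3 uint8, blue, green, red); there is no depth.
- bot.camera_info(name): a dict with "intrinsics" (3x3 intrinsics, pixels), "distortion" ([k1, k2, p1, p2, k3] as OpenCV has them; the pictures are not rectified), "camera_from_world" (4x4, takes a point from world to camera coordinates); the wrist camera has in their place "hand_eye" (4x4, takes a point from camera to tool coordinates, whose origin is the TCP and whose axes are the flange's). Camera axes: x right, y down, z forward; pixel columns grow to the right and rows downward; lengths in m; the calibration is good to about 2 mm. A picture is of the moment at which its call begins: read the wrist's pose just before it. camera_info takes no time and is no camera call.
- bot.job_done(): hands the job in; it is judged then, once.
Trained networks look in the newest picture that a camera, given by its name, has taken for a name from the list of things; names that differ only in an ending like _2 or _b are one class to them, and where a whole thing is asked for, a point or a joint stands for the part that bears it (a point fixed in the world has none). Each returns a list of dicts, best first, with "confidence" (0 to 1); they miss things now and then, are a little off and sometimes report something else, mostly with a low value. They report only what shows in the picture. A call takes as long as a camera call. They do not tell look-alikes from the thing itself.
- bot.silhouettes(camera, target): "mask" (400x640 bool, what is visible of it) and "uv" ([column, row] in pixels, amid what is visible of it).
- bot.spot_point(camera, target): "uv" ([column, row] in pixels: a listed point, or the origin of a listed thing).
The state is a dict: "clock": time; "joint_pos": joint angles; "joint_vel": joint speeds; "tau": joint torques, N m; "eef_pos": TCP position; "tool_rot": TCP orientation; "ft_force": force on the tool from outside, world axes, zero at the start; "ft_torque": the same for the moment, N m; "grip_width": finger opening in m; "grasp_force": force on a finger pad.
Only numpy, scipy, OpenCV 4.12 (cv2) and the standard library are available. Lean on these libraries where they do the work, as an engineer would, in place of code of your own. Each camera call takes 0.05 s, during which the arm holds its last target. There are 200 camera calls.

### The job

One of the two steel canisters on the storeroom table has its black lid just laid on, standing high on top of the thread. Without taking that lid off, grip its bar and turn it back (anticlockwise seen from above) until the thread drops into place and the lid sinks down onto the neck, then screw it forward (clockwise) to the stop and let go.

Things in the scene. Friction and masses are not known exactly. Their poses are not given: they have to be found in the camera images.
- canister: The steel canister with the raised lid: full, immovable, 120 mm across, shoulder 95 mm high, neck 62 mm across up to 125 mm. Origin: centre of its underside, z up. Two wire ears, 70 mm high, on its own +x and -x sides (166 mm over both). The lid drops only with its bar along the ears' line within 15 degrees (lid +x along canister +x). An unlisted twin is already closed, its lid low.
- lid_grip (a point): Point on the axis of the loose black lid (90 g, cap 88 mm across), inside its upright bar (56 long, 16 thick, 41 mm high), 26 mm above the cap's flat top, 15 mm below the bar's top. Axes: lid's, x along the bar, z up. 169.5 mm above the table on the thread, 157 mm once dropped onto the neck; it sinks by its weight or a gentle push. Little friction, 2 mm sideways play.
- lid_nose (a point): End of that bar on the lid's +x side, 28 mm from lid_grip, same height and axes; a small raised pip on the cap beside it. At the start the bar stands 40 to 65 degrees clockwise (from above) of the ears' line; after the drop it screws forward from that line to a hard stop 70 degrees clockwise of it (50 or more counts as home).
Not all that is in view belongs to the job. What is shaped like the canister but red or turquoise is not meant.

How it is judged:
On the way:
1. the lid, turned back, has dropped level onto the neck (z of lid_grip in the frame of canister below 0.162 m and x of lid_nose in the frame of canister above 0.018 m and horizontal distance between lid_grip and canister below 0.01 m), for 0.1 s.
At the end, for the whole second after the job is handed in: The lid sits level (within about 6 degrees) and low on the neck (within 4 mm of fully down, within 10 mm of the canister's axis), screwed clockwise to the stop or at least about 50 of the 70 degrees from the drop, and released (y of lid_nose in the frame of canister below -0.0205 m and z of lid_grip in the frame of canister below 0.161 m and horizontal distance between lid_grip and canister below 0.01 m and angle between lid_grip's own z axis and vertical below 0.1 rad and distance of canister from where it was at the start of the episode below 0.01 m); the robot touches nothing.
It fails at once if the lid is taken off the canister (raised more than 20 mm above where it first stood) (z of lid_grip in the frame of canister above 0.19 m).
It also fails if it takes over 38 s, if anything falls off the work surface, if the arm or the gripper's body presses on something with over 40 N, if the wrist force passes 120 N, or if a joint passes its speed limit or range.

## Working session

There is one attempt and no reset: what is moved stays moved. The work goes in short steps, Python scripts to look and compute and a shell command to move; the robot and the scene stay as the last step left them, time stands still between calls to the robot, and variables do not carry over. Pictures are saved under pics/ and viewed, at most 10 in all, crops included, and the job is handed in when it is done.

```bash
mkdir -p pics; cat > h.py <<'E'
import numpy as np, cv2
from workcell import bot
from scipy.spatial.transform import Rotation as R
def cam(name,obs=None):
    i=bot.camera_info(name); K=np.array(i["intrinsics"]);d=np.array(i["distortion"],float)
    if "hand_eye" in i:
        o=obs or bot.get_obs(); T=np.eye(4);T[:3,:3]=R.from_quat(o["tool_rot"]).as_matrix();T[:3,3]=o["eef_pos"]
        W=T@np.array(i["hand_eye"])
    else: W=np.linalg.inv(np.array(i["camera_from_world"]))
    return K,d,W
def atz(c,uv,z):
    K,d,W=c; n=cv2.undistortPoints(np.array([[uv]],float),K,d)[0,0]
    r=W[:3,:3]@np.array([n[0],n[1],1]);o=W[:3,3]; return o+r*(z-o[2])/r[2]
def proj(c,p):
    K,d,W=c; M=np.linalg.inv(W); return cv2.projectPoints(np.array([p],float),cv2.Rodrigues(M[:3,:3])[0],M[:3,3],K,d)[0][0,0]
E
python3 - <<'E'
from h import *
a=bot.camera("scene");
for n in("scene","top"):
    im=bot.camera(n) if n=="top" else a
    cv2.imwrite(f"pics/{n}.png",im); c=cam(n); print(n,c[2][:3,3].round(2))
    for t in("canister","lid_grip"):
        for s in bot.silhouettes(n,t): print("sil",t,np.round(s["uv"]),round(s["confidence"],2),s["mask"].sum())
    for t,z in(("canister",0),("lid_grip",.1695),("lid_nose",.1695)):
        for s in bot.spot_point(n,t): print(t,np.round(s["uv"],1),round(s["confidence"],2),atz(c,s["uv"],z).round(4),atz(c,s["uv"],z-.0125).round(4))
E
```

```text
scene [0.96 0.54 0.82]
sil canister [270. 225.] 0.98 1688
sil canister [351. 182.] 0.93 2001
sil canister [287. 128.] 0.86 1184
sil canister [288. 164.] 0.73 1747
sil lid_grip [267. 199.] 0.68 1032
canister [271.1 232.3] 0.97 [ 0.5713 -0.2261 -0.    ] [ 0.5654 -0.2377 -0.0125]
canister [290.2 145.8] 0.96 [ 0.298  -0.5514  0.    ] [ 0.2879 -0.5679 -0.0125]
canister [289.7 177.4] 0.81 [ 0.3976 -0.4015  0.    ] [ 0.389  -0.4157 -0.0125]
canister [350.9 199.2] 0.74 [ 0.3117 -0.2069  0.    ] [ 0.3018 -0.2183 -0.0125]
lid_grip [264.  186.1] 0.97 [ 0.5829 -0.2156  0.1695] [ 0.5756 -0.23    0.157 ]
lid_nose [250.9 180.5] 0.7 [ 0.5975 -0.254   0.1695] [ 0.5905 -0.2692  0.157 ]
top [ 0.39 -0.16  1.34]
sil canister [447. 260.] 0.93 1690
sil canister [392. 223.] 0.87 1418
sil canister [333. 177.] 0.84 601
sil canister [336. 257.] 0.66 1399
sil lid_grip [339. 160.] 0.84 776
sil lid_grip [333. 177.] 0.34 716
canister [391.2 223.4] 0.98 [ 0.4108 -0.4035  0.    ] [ 0.411  -0.4058 -0.0125]
canister [340.  168.2] 0.97 [ 0.5858 -0.2327  0.    ] [ 0.5876 -0.2333 -0.0125]
canister [442.1 257.8] 0.86 [ 0.303  -0.5736  0.    ] [ 0.3022 -0.5775 -0.0125]
canister [336.5 256.5] 0.77 [ 0.2995 -0.2287  0.    ] [ 0.2987 -0.2294 -0.0125]
lid_grip [340.7 155.2] 0.83 [ 0.5987 -0.2247  0.1695] [ 0.6009 -0.2254  0.157 ]
lid_nose [350.4 157.2] 0.59 [ 0.5938 -0.2525  0.1695] [ 0.596  -0.2535  0.157 ]
```

View pics/top.png

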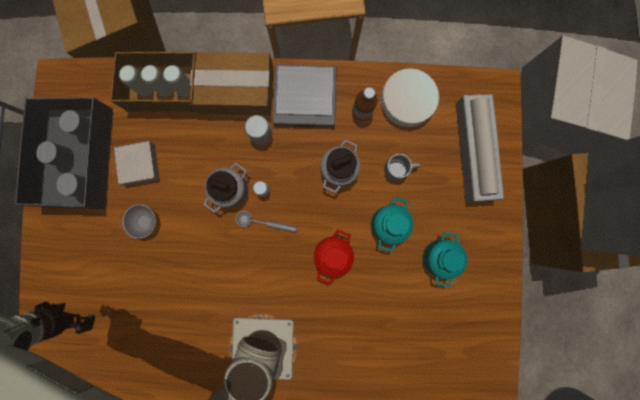

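View pics/scene.png

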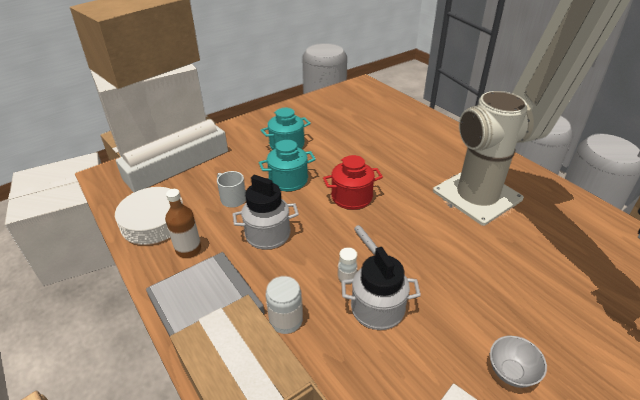

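Two candidates, both steel with a black lid: A at top (340,168) / scene (267,215), and B at top (225,188) / scene (380,290). The red one at (333,257) and the turquoise ones at (392,223) and (447,260) are ruled out by colour. I'll crop both candidates to see which lid is high.

```bash
python3 - <<'E'
from h import *
s=cv2.imread("pics/scene.png");t=cv2.imread("pics/top.png")
r=lambda i,u,v,h:cv2.resize(i[v-h:v+h,u-h:u+h],(300,300),interpolation=cv2.INTER_CUBIC)
cv2.imwrite("pics/c1.png",np.vstack([np.hstack([r(s,267,212,45),r(s,380,285,45)]),np.hstack([r(t,340,168,35),r(t,225,188,35)])]))
E
```

```text
(no output)
```

View pics/c1.png

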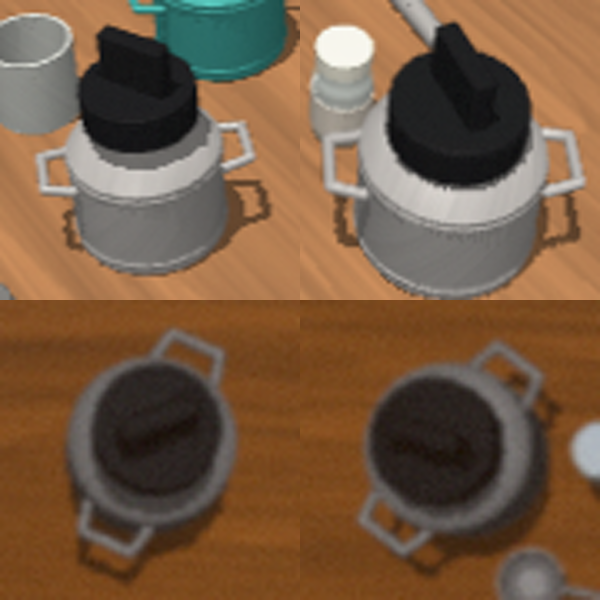

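Candidate A (left in the crop) shows the neck under its lid and the shadowed gap, so its lid is high. B's cap sits down on the shoulder. I choose A. Its ears run at about -24° and its bar at about -73° in the world, so the bar is about 49° clockwise, inside the 40–65° given.

```bash
python3 - <<'E'
from h import *
o=bot.get_obs();M=R.from_quat(o["tool_rot"]).as_matrix();print(M.round(3),np.array(o["eef_pos"]).round(3),o["clock"],o["joint_pos"])
print(np.array(bot.camera_info("wrist")["hand_eye"]).round(3))
E
```

```text
[[-0.96  0.28  0.  ]
 [ 0.28  0.96  0.  ]
 [-0.    0.   -1.  ]] [0.14  0.48  0.253] 0.6 [ 1.28703157e+00  2.40548199e-01  4.97551213e-03  1.33520398e+00
 -2.35224444e-05  1.57079384e+00]
[[ 0.    -0.952 -0.305  0.078]
 [ 1.     0.001 -0.001  0.   ]
 [ 0.001 -0.305  0.952 -0.12 ]
 [ 0.     0.     0.     1.   ]]
```

```bash
python3 -m inch '[150,-235,37,0,0,-0.33,100,150,-235,37,0,0,-0.33,100,150,-235,37,0,0,-0.33,100,150,-235,37,0,0,-0.33,100,150,-235,37,0,0,-0.33,100,150,-235,37,0,0,-0.33,100,150,-235,37,0,0,-0.33,100,150,-235,37,0,0,-0.33,100]'
python3 -m inch '[295,-470,0,0,0,-0.66,100,295,-470,0,0,0,-0.66,100,295,-470,0,0,0,-0.66,100,295,-470,0,0,0,-0.66,100,295,-470,0,0,0,-0.66,100,295,-470,0,0,0,-0.66,100,295,-470,0,0,0,-0.66,100,295,-470,0,0,0,-0.66,100]'
```

```text
clock: 1.27
eef_pos: [0.2924, 0.2413, 0.2915]
tool_rot: [0.306, 0.952, 0.0, 0.001]
ft_force: [-0.6, 0.6, -0.6]
grip_width: 0.0853
grasp_force: 0.0
clock: 1.93
eef_pos: [0.468, -0.039, 0.2904]
tool_rot: [0.595, 0.804, 0.0, 0.0]
ft_force: [1.5, 0.8, 1.0]
grip_width: 0.0853
grasp_force: 0.0
```

```bash
python3 -m inch '[115,-182,0,0,0,0,100,115,-182,0,0,0,0,100,115,-182,0,0,0,0,100,115,-182,0,0,0,0,100,115,-182,0,0,0,0,100,115,-182,0,0,0,0,100,115,-182,0,0,0,0,100]'
python3 - <<'E'
from h import *
o=bot.get_obs();im=bot.camera("wrist");cv2.imwrite("pics/w1.png",im);c=cam("wrist",o);print(np.array(o["eef_pos"]).round(4))
for t,z in(("canister",0),("lid_grip",.1695),("lid_nose",.1695)):
    for s in bot.spot_point("wrist",t): print(t,np.round(s["uv"],1),round(s["confidence"],2),atz(c,s["uv"],z).round(4))
for s in bot.silhouettes("wrist","canister")+bot.silhouettes("wrist","lid_grip"): print(np.round(s["uv"]),s["confidence"],s["mask"].sum())
E
```

```text
clock: 2.52
eef_pos: [0.5831, -0.2214, 0.2879]
tool_rot: [0.596, 0.803, -0.0, -0.001]
ft_force: [-0.3, -0.4, -0.7]
grip_width: 0.0853
grasp_force: 0.0
[ 0.5831 -0.2214  0.2879]
canister [145.4 248.1] 0.77 [ 0.4077 -0.3936  0.    ]
canister [77.4 80.9] 0.77 [ 0.3059 -0.2139  0.    ]
lid_grip [310.7 214.5] 0.74 [ 0.5816 -0.2296  0.1695]
lid_nose [319.4 247.1] 0.9 [ 0.5951 -0.2523  0.1695]
[312. 140.] 0.88 4901
[55. 85.] 0.88 15046
[114. 266.] 0.81 13903
[ 26. 332.] 0.75 3470
[312. 198.] 0.67 9579
```

View pics/w1.png

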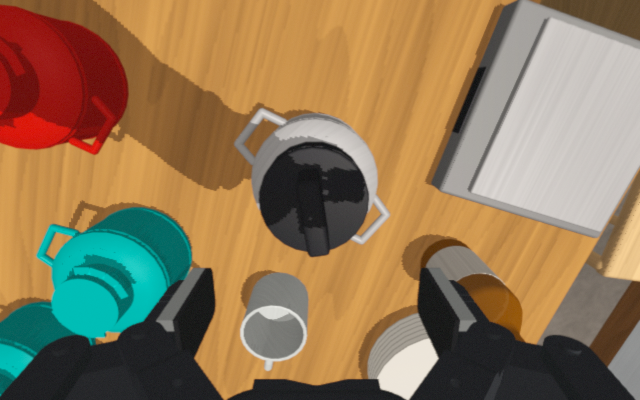

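The wrist view shows the loose lid near (313,197), its bar from about (312,168) to (317,250), and the ears' outer rungs at about (248,127) and (375,228).

```bash
python3 - <<'E'
from h import *
o=bot.get_obs();c=cam("wrist",o)
g=lambda u,z:atz(c,u,z)[:2]
def rep(n,a,b):print(n,a.round(4),b.round(4),((a+b)/2).round(4),np.linalg.norm(a-b).round(4),np.degrees(np.arctan2(*(b-a)[::-1])).round(1))
rep("bar",g((312,168),.1845),g((317,250),.1845))
rep("ears",g((248,127),.07),g((375,228),.07))
M=R.from_quat(o["tool_rot"]).as_matrix();print(np.degrees(np.arctan2(M[1,1],M[0,1])))
im=cv2.imread("pics/w1.png");x,y=215,95
z=cv2.resize(im[y:y+170,x:x+200],None,fx=3.5,fy=3.5,interpolation=cv2.INTER_CUBIC)
z=(255*(z/255.)**.5).astype(np.uint8)
cv2.imwrite("pics/w1c.png",z)
E
```

```text
bar [ 0.5712 -0.1908] [ 0.5918 -0.2463] [ 0.5815 -0.2185] 0.0592 -69.6
ears [ 0.5074 -0.1949] [ 0.6586 -0.2566] [ 0.583  -0.2258] 0.1633 -22.2
17.1296927200857
```

View pics/w1c.png

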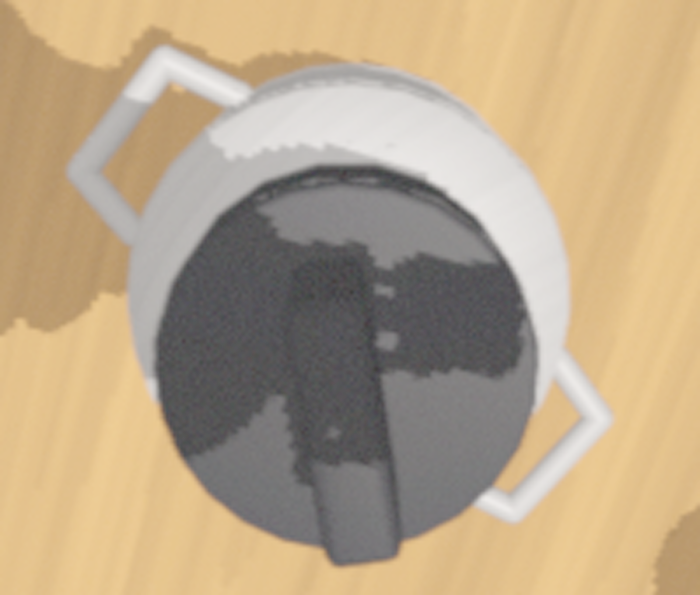

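```bash
python3 - <<'E'
from h import *
o=bot.get_obs();c=cam("wrist",o)
g=lambda u,z:atz(c,u,z)[:2]
def rep(n,a,b):print(n,a.round(4),b.round(4),((a+b)/2).round(4),np.linalg.norm(a-b).round(4),np.degrees(np.arctan2(*(b-a)[::-1])).round(1))
rep("bar",g((309.5,182),.1845),g((319.5,254.5),.1845))
# cap disc top at z=.1435: crop left x158,right 538 around y~350
rep("cap",g((215+158/3.5,95+350/3.5),.138),g((215+538/3.5,95+350/3.5),.138))
E
```

```text
bar [ 0.5724 -0.2003] [ 0.5946 -0.2491] [ 0.5835 -0.2247] 0.0536 -65.6
cap [ 0.5401 -0.2343] [ 0.6241 -0.2084] [ 0.5821 -0.2214] 0.0879 17.2
```

```bash
python3 -m inch '[0,-4,-40,0,0,0.08,60,0,-4,-80,0,0,0.08,60,0,-4,-100,0,0,0.08,60,0,-4,-113,0,0,0.08,60,0,-4,-113,0,0,0.08,60,0,-4,-113,0,0,0.08,60]'
python3 - <<'E'
from h import *
o=bot.get_obs();im=bot.camera("wrist");cv2.imwrite("pics/w2.png",im);c=cam("wrist",o);print(np.array(o["eef_pos"]).round(4))
E
```

```text
clock: 3.32
eef_pos: [0.5818, -0.2223, 0.1777]
tool_rot: [0.562, 0.827, -0.0, -0.0]
ft_force: [-0.3, 0.3, -0.0]
grip_width: 0.0514
grasp_force: 0.0
[ 0.5818 -0.2223  0.1777]
```

View pics/w2.png

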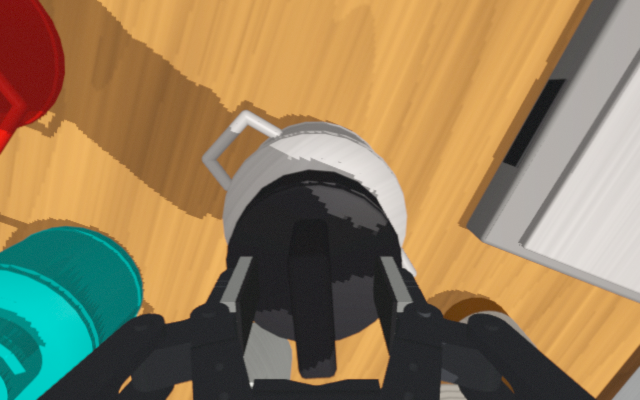

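Wrist view: the bar runs from (310,255) to (317,375), midway between the pads at (240,290) and (392,290). I close.

```bash
python3 -m inch '[1,-2,-1,0,0,0.05,60,1,-2,-1,0,0,0.05,0,1,-2,-1,0,0,0.05,0,1,-2,-1,0,0,0.05,0,1,-2,-1,0,0,0.05,0,1,-2,-1,0,0,0.05,0,1,-2,-1,0,0,0.05,0,1,-2,-1,0,0,0.05,0]'
```

```text
clock: 4.03
eef_pos: [0.5837, -0.2254, 0.1778]
tool_rot: [0.541, 0.841, 0.0, 0.001]
ft_force: [-1.6, 1.7, 5.6]
grip_width: 0.0152
grasp_force: 60.0
```

```bash
python3 -m inch '[0,0,0,0,0,0.11,0,0,0,0,0,0,0.22,0,0,0,0,0,0,0.33,0,0,0,0,0,0,0.44,0,0,0,0,0,0,0.55,0,0,0,0,0,0,0.66,0,0,0,0,0,0,0.75,0,0,0,0,0,0,0.75,0]'
python3 -m inch '[0,0,-2,0,0,0,0,0,0,-4,0,0,0,0,0,0,-4,0,0,0,0]'
```

```text
clock: 4.7
eef_pos: [0.5819, -0.2259, 0.1755]
tool_rot: [0.195, 0.981, -0.001, -0.001]
ft_force: [-3.1, -1.9, -1.4]
grip_width: 0.0148
grasp_force: 59.2
clock: 4.95
eef_pos: [0.5822, -0.226, 0.1717]
tool_rot: [0.197, 0.98, -0.001, -0.001]
ft_force: [-4.0, -3.8, -0.1]
grip_width: 0.015
grasp_force: 59.4
```

It is sinking without resistance. I keep lowering.

```bash
python3 -m inch '[0,0,-2,0,0,0,0,0,0,-4,0,0,0,0,0,0,-6,0,0,0,0,0,0,-8,0,0,0,0,0,0,-8,0,0,0,0]'
```

```text
clock: 5.37
eef_pos: [0.5821, -0.2262, 0.1655]
tool_rot: [0.197, 0.98, -0.001, -0.0]
ft_force: [-7.8, -3.3, 6.8]
grip_width: 0.015
grasp_force: 60.2
```

```bash
python3 -m inch '[0,0,0,0,0,0,40,0,0,0,0,0,0,40,0,0,0,0,0,0,40,0,0,0,0,0,0,40]'
python3 - <<'E'
from h import *
im=np.hstack([cv2.resize(bot.camera("scene")[155:275,205:325],(480,480),interpolation=cv2.INTER_CUBIC),bot.camera("wrist")[0:400,160:480]][:1]+[bot.camera("wrist")[:,170:490][:400]] if 0 else [cv2.resize(bot.camera("scene")[155:275,205:325],(400,400),interpolation=cv2.INTER_CUBIC),bot.camera("wrist")[:,120:520]])
cv2.imwrite("pics/d.png",im); print(bot.get_obs()["eef_pos"],bot.get_obs()["ft_force"])
E
```

```text
clock: 5.7
eef_pos: [0.5838, -0.2249, 0.1641]
tool_rot: [0.196, 0.981, 0.0, 0.0]
ft_force: [0.6, 0.6, -0.0]
grip_width: 0.0339
grasp_force: 0.0
[ 0.58357194 -0.22500033  0.16412581] [-0.87108818 -0.31062344 -0.54546888]
```

View pics/d.png

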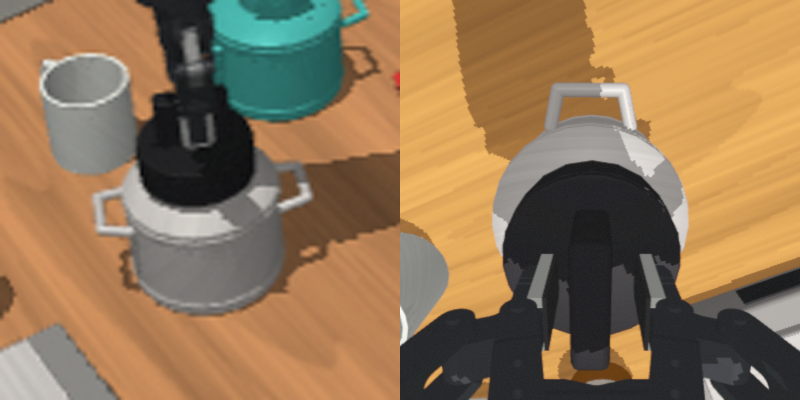

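The scene view shows the cap at about (195,165) now low on the shoulder. In the wrist view the bar (590,290) is in line with the ear (590,100). I regrip and screw it clockwise.

```bash
python3 -m inch '[0,0,0,0,0,0,0,0,0,0,0,0,0,0,0,0,0,0,0,0,0,0,0,0,0,0,0,0,0,0,0,0,0,0,0]'
python3 -m inch '[0,0,0,0,0,-0.1,0,0,0,0,0,0,-0.2,0,0,0,0,0,0,-0.3,0,0,0,0,0,0,-0.4,0,0,0,0,0,0,-0.5,0,0,0,0,0,0,-0.6,0,0,0,0,0,0,-0.7,0]'
python3 -m inch '[0,0,0,0,0,-0.1,0,0,0,0,0,0,-0.2,0,0,0,0,0,0,-0.3,0,0,0,0,0,0,-0.4,0,0,0,0,0,0,-0.46,0,0,0,0,0,0,-0.46,0]'
```

```text
clock: 6.22
eef_pos: [0.5828, -0.2265, 0.1645]
tool_rot: [0.196, 0.981, -0.001, -0.0]
ft_force: [-2.5, -4.6, 1.6]
grip_width: 0.0152
grasp_force: 59.8
clock: 6.8
eef_pos: [0.5834, -0.2256, 0.1645]
tool_rot: [0.522, 0.853, 0.0, 0.0]
ft_force: [1.1, -3.7, -0.9]
grip_width: 0.0148
grasp_force: 59.8
clock: 7.3
eef_pos: [0.5835, -0.2254, 0.1644]
tool_rot: [0.702, 0.713, 0.0, 0.0]
ft_force: [-1.3, -2.1, 1.1]
grip_width: 0.0151
grasp_force: 59.8
```

```bash
python3 -m inch '[0,0,0,0,0,-0.04,0,0,0,0,0,0,-0.04,0,0,0,0,0,0,-0.04,50,0,0,0,0,0,-0.04,50,0,0,0,0,0,-0.04,50,0,0,0,0,0,-0.04,50,0,0,0,0,0,-0.04,50]'
python3 -m inch '[0,0,20,0,0,0,60,0,0,50,0,0,0,60,0,0,85,0,0,0,60,0,0,120,0,0,0,60,0,0,120,0,0,0,60,0,0,120,0,0,0,60,0,0,120,0,0,0,60]'
python3 - <<'E'
from h import *
im=np.hstack([cv2.resize(bot.camera("scene")[155:275,205:325],(400,400),interpolation=cv2.INTER_CUBIC),bot.camera("wrist")[:,120:520]])
cv2.imwrite("pics/e.png",im)
E
```

```text
clock: 7.88
eef_pos: [0.5832, -0.225, 0.1642]
tool_rot: [0.715, 0.699, 0.0, -0.0]
ft_force: [-0.1, -0.7, 0.6]
grip_width: 0.0426
grasp_force: 0.0
clock: 8.47
eef_pos: [0.5832, -0.2252, 0.2841]
tool_rot: [0.715, 0.699, 0.0, -0.0]
ft_force: [-0.6, 0.4, -0.3]
grip_width: 0.0513
grasp_force: 0.0
```

View pics/e.png

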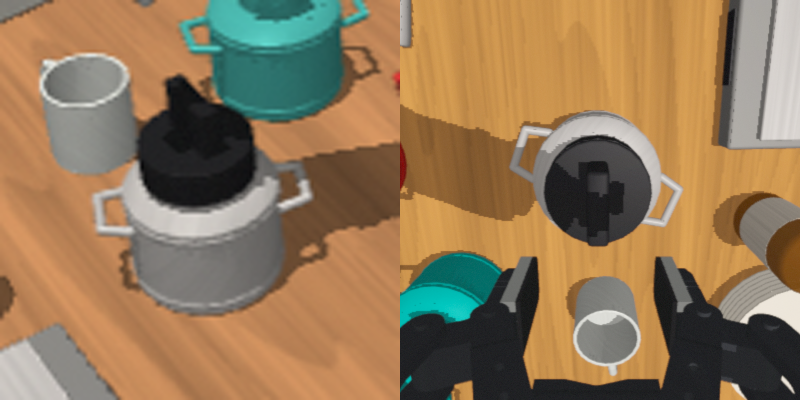

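The lid is low and level. Its bar at (597,200) is about 68° clockwise of the ears' line, and the gripper is clear of it.

```bash
python3 -c "from workcell import bot; print(bot.job_done())"
```

```text
the job is handed in; nothing more can be done
None
```

The lid dropped onto the neck, was screwed clockwise about 68° of the 70° and released; the job was handed in at about 8.6 s, but no verdict came back.

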